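# Gauge two press dies and sort them

## Task

Two press dies with the same blue head stand in the wooden stand, and one of them has an undersize tang. Take one die and lower its tang, upright, into the slot of the steel step gauge until it stops, without forcing it: a right tang enters the gap and stops on the step inside, an undersize one sinks past the step, down until the head is at the top of the gauge. Put that die straight away into the green tray if it is right or the red tray if it is undersize, then test and sort the other die in the same way, and leave the wax tin, cork block and mallet where they are.

Things in the scene. Friction and masses are not known exactly. Their poses are not given: they have to be found in the camera images.
- die_a_mid (a point): press die, 72 mm high, 0.15 kg: blue head 38 (x) x 30 (y) x 30 mm high, brass disc on top; below it a flat steel tang 26 wide (x), 42 long, 18 mm thick (y) if right, 13 if undersize: one die of each kind, which is which is not told. This point: its centre, 36 mm above the tang's foot, 6 mm below the head's shoulder. z up, y across the tang's thickness. Grip the head's flat faces across y
- die_b_mid (a point): press die, 72 mm high, 0.15 kg: blue head 38 (x) x 30 (y) x 30 mm high, brass disc on top; below it a flat steel tang 26 wide (x), 42 long, 18 mm thick (y) if right, 13 if undersize: one die of each kind, which is which is not told. This point: its centre, 36 mm above the tang's foot, 6 mm below the head's shoulder. z up, y across the tang's thickness. Grip the head's flat faces across y
- gauge_mouth (a point): centre of the step gauge's slot, level with the jaws' top. z up, x along the slot (50 mm long, both ends open), y across it. A tang enters with its x along the slot and its thickness across. A right tang (18 mm) stops about 20 mm below this point, an undersize one (13 mm) goes 42 mm down, where the head's shoulder meets the jaws' top
- gauge: the step gauge, fixed: two steel jaws on a dark base 64 x 100 mm, 52 mm high; origin under its centre. The gap between the jaws is 20 mm in the upper 20 mm (3 mm bevel at the top edge), then a flat step in to 15 mm for the 24 mm down to the base. Red and green marks on the jaws' ends
- stand: wooden block 60 (x) x 180 (y) x 50 mm high, fixed; origin at the centre of its underside. Two roomy pockets, 50 mm either side of its centre along y; the dies hang in them, shoulders on its top, tangs hidden, x axes parallel to its x. Lift a die straight up by more than 42 mm to free it
- green_tray_in (a point): green: an open square plastic tray, 130 x 130 mm outside, 35 mm high, walls and floor 4 mm thick, fixed. This point is the centre of its inner floor
- red_tray_in (a point): red: an open square plastic tray, 130 x 130 mm outside, 35 mm high, walls and floor 4 mm thick, fixed. This point is the centre of its inner floor
- wax_tin: a white round tin, 76 mm across, 52 mm high, loose bystander; origin at the centre of its underside
- cork_block: a brown cork block, 56 x 86 x 34 mm, loose bystander; origin at the centre of its underside
- mallet: a wooden mallet lying down, 90 x 188 x 56 mm, loose bystander; origin at the centre of its underside
There are look-alikes about, which are no part of the job. What is shaped like the part that bears die_a_mid but white is not meant.

How it is judged:
On the way, in this order (a step that is already met when the one before it is completed fails the run):
1. the first die is gauged: upright in the slot, a right tang down on the step, or an undersize tang at least 33 mm down, past the step (((x of die_a_mid in the frame of gauge_mouth between -0.02 and 0.02 m and y of die_a_mid in the frame of gauge_mouth between -0.004 and 0.004 m and z of die_a_mid in the frame of gauge_mouth between 0.01 and 0.0195 m and angle between die_a_mid's own z axis and vertical below 0.12 rad) or (x of die_b_mid in the frame of gauge_mouth between -0.02 and 0.02 m and y of die_b_mid in the frame of gauge_mouth between -0.004 and 0.004 m and z of die_b_mid in the frame of gauge_mouth between -0.02 and 0.003 m and angle between die_b_mid's own z axis and vertical below 0.12 rad))), for 0.1 s.
2. the second die is gauged in the same way while the first already lies or stands in its proper tray (((x of die_a_mid in the frame of gauge_mouth between -0.02 and 0.02 m and y of die_a_mid in the frame of gauge_mouth between -0.004 and 0.004 m and z of die_a_mid in the frame of gauge_mouth between 0.01 and 0.0195 m and angle between die_a_mid's own z axis and vertical below 0.12 rad and x of die_b_mid in the frame of red_tray_in between -0.058 and 0.058 m and y of die_b_mid in the frame of red_tray_in between -0.058 and 0.058 m and z of die_b_mid in the frame of red_tray_in between 0 and 0.05 m) or (x of die_b_mid in the frame of gauge_mouth between -0.02 and 0.02 m and y of die_b_mid in the frame of gauge_mouth between -0.004 and 0.004 m and z of die_b_mid in the frame of gauge_mouth between -0.02 and 0.003 m and angle between die_b_mid's own z axis and vertical below 0.12 rad and x of die_a_mid in the frame of green_tray_in between -0.058 and 0.058 m and y of die_a_mid in the frame of green_tray_in between -0.058 and 0.058 m and z of die_a_mid in the frame of green_tray_in between 0 and 0.05 m))), for 0.1 s.
At the end, for the whole second after the job is handed in: The right die is in the green tray and the undersize die in the red tray, standing or lying (centre within 58 mm of the tray's middle along both its sides and less than 50 mm above its floor), at rest (x of die_a_mid in the frame of green_tray_in between -0.058 and 0.058 m and y of die_a_mid in the frame of green_tray_in between -0.058 and 0.058 m and z of die_a_mid in the frame of green_tray_in between 0 and 0.05 m and x of die_b_mid in the frame of red_tray_in between -0.058 and 0.058 m and y of die_b_mid in the frame of red_tray_in between -0.058 and 0.058 m and z of die_b_mid in the frame of red_tray_in between 0 and 0.05 m and linear speed of each of die_a, die_b below 0.02 m/s); the robot touches nothing.
It fails at once if a die is forced: it presses the gauge with more than 150 N (contact force between any of die_a, die_b and gauge above 150 N).
It fails at once if the wax tin is moved by more than 30 mm (distance of wax_tin from where it was at the start of the episode above 0.03 m).
It fails at once if the cork block is moved by more than 30 mm (distance of cork_block from where it was at the start of the episode above 0.03 m).
It fails at once if the mallet is moved by more than 30 mm (distance of mallet from where it was at the start of the episode above 0.03 m).
It also fails if it takes over 70 s, if anything falls off the work surface, if the arm or the gripper's body presses on something with over 40 N, if the wrist force passes 120 N, or if a joint passes its speed limit or range.

## Robot

A 6-joint arm with a two-finger parallel gripper is mounted at the origin on a cart in front of the work surface, level with it; the furniture and walls round the work are solid. World frame = base frame: x ahead of the robot, y to its left, z up, the work surface at z = 0. Lengths are in m, angles in rad, forces in N, time in s.
With the tool pointing down it reaches from about 0.35 to 0.875 m from the base axis. Payload 15.5 kg.
Tool frame: the origin (TCP) lies on the mounting face of the last link; the fingertips stand 173 mm ahead of it and the grasp point (between the pads) lies 155 mm ahead of it; z points along the fingers, y is the line along which they close (so a half turn about z gives the same grasp; the last joint's range is limited). The gripper opens to 85 mm and grips with 20 to 120 N. Pads are 22 mm wide; open, the fingers measure 114 mm over their backs; the gripper's body (76 mm by 85 mm) begins 54 mm behind the grasp point. The pads swing forward as they close: fully open they stand 13 mm farther back than shut.
Start: joints at [1.147, 0.494, 1.345, -0, 1.302, -0.096], TCP at [0.201, 0.592, 0.405] pointing down, gripper open.
Joint ranges: [-2.91, 2.91], [-0.82, 2.16], [0.22, 2.67], [-1.22, 4.37], [0.12, 2.79], [-3.08, 3.08]. Speed limits (rad/s): [1.89, 1.89, 2.57, 3.01, 3.01, 3.01].

## Interface

Orientations are given as a unit quaternion [x, y, z, w].
In Python, from workcell import r, grab_frame gives the robot as it stands.
- The arm moves only by the tool apply_moves, never from a script. Its argument "deltas" is a list that holds one entry, the list of rows, each a list of 7 numbers: the turn, a rotation vector about the tool's x, y, z in rad, then the shift along the tool's x, y, z in cm, then the finger opening in cm, from 0 to 8.54. A call has 1 to 12 rows; each row shifts and turns the commanded pose from where the row before left it, along the tool's axes as they then stand; what a row does not reach is not made up. A row lasts 1/8 s, in which the tool goes at most 62.5 mm and 10.7 degrees, less where a joint would pass 70% of its speed; a pose out of reach is approached as far as the arm can. A call is refused whole if a number of a shift passes 6.25 or a number of a turn 0.188, either way. A call with a gripper value outside its range is refused whole. The fingers move at their own pace and stop on an object; the grip force is fixed at half the most. Time passes only in rows, so rows that do not move let the fingers close. It gives the time, the measured TCP pose, the force, the opening and the grip force at its end, in the units of the state.
- r.get_state(): the state, without advancing time (a new reading comes with each control period).
- grab_frame(name): name is "scene" or "top"; returns a dict with "pixels" (480x640x3 uint8, red, green, blue), "intrinsics" (3x3 intrinsics, pixels), "world_from_camera" (4x4, takes a point from camera to world coordinates). Camera axes: x right, y up, looking along -z (the intrinsics and any distortion apply to the point x, -y, -z); pixel columns grow to the right and rows downward; lengths in m; the calibration is good to about 2 mm. A picture is of the moment at which its call begins. There is no depth.
- r.job_done(): hands the job in; it is judged then, once.
The state is a dict: "t": time; "joints": joint angles; "qvel": joint speeds; "joint_torque": joint torques, N m; "tool_pos": TCP position; "orientation": TCP orientation; "ft_force": force on the tool from outside, world axes, zero at the start; "torque": the same for the moment, N m; "finger_gap": finger opening in m; "grasp_force": force on a finger pad.
Only numpy, scipy, OpenCV 4.12 (cv2) and the standard library are available. Lean on these libraries where they do the work, as an engineer would, in place of code of your own. Each camera call takes 0.05 s, during which the arm holds its last target. There are 200 camera calls.

## Working session

There is one attempt and no reset: what is moved stays moved. The work goes in short steps, Python scripts to look and compute and a tool call to move; the robot and the scene stay as the last step left them, time stands still between calls to the robot, and variables do not carry over. Pictures are saved under pics/ and viewed, at most 10 in all, crops included, and the job is handed in when it is done.

Besides the shell and the picture viewer there is one more tool, called after "Request:" as name([rows], argument=value, ...), one row to a line, values as JSON. apply_moves: Moves the arm, as the interface text tells. Its arguments: {"type":"object","properties":{"deltas":{"type":"array"}},"required":["deltas"]}

```bash
mkdir -p pics; cat > h.py <<'E'
import numpy as np,cv2,sys
from workcell import r,grab_frame
def snap(n,f):
    d=grab_frame(n); cv2.imwrite('pics/'+f,d['pixels'][:,:,::-1]); np.savez('/tmp/'+n,**d); return d
def w(d,u,v,z):
    K=np.array(d['intrinsics']);T=np.array(d['world_from_camera'])
    c=np.linalg.inv(K)@[u,v,1]; c=np.array([c[0],-c[1],-c[2]]); g=T[:3,:3]@c; o=T[:3,3]
    return o+g*(z-o[2])/g[2]
def pix(d,p):
    K=np.array(d['intrinsics']);T=np.linalg.inv(np.array(d['world_from_camera']))
    c=T[:3,:3]@p+T[:3,3]; q=K@[c[0],-c[1],-c[2]]; return q[:2]/q[2]
E
python3 - <<'E'
from h import *
for n in('scene','top'):
    d=snap(n,n+'0.png');print(d['intrinsics'],d['world_from_camera'])
print(r.get_state())
E
```

```text
[[446.97779051   0.         316.07276255]
 [  0.         446.97779051 240.70926873]
 [  0.           0.           1.        ]] [[ 0.87008323  0.28487738 -0.40224376  0.09511234]
 [-0.49257512  0.53237713 -0.68843616 -0.73947647]
 [ 0.01802549  0.79713203  0.60353593  0.74107513]
 [ 0.          0.          0.          1.        ]]
[[567.82891726   0.         323.71199572]
 [  0.         567.82891726 242.16731551]
 [  0.           0.           1.        ]] [[ 0.01045921  0.99853589 -0.0530724   0.46669682]
 [-0.99989252  0.00989859 -0.01081521  0.03285827]
 [-0.01027404  0.05317981  0.9985321   1.64953773]
 [ 0.          0.          0.          1.        ]]
{'t': 0.1, 'joints': array([ 1.14748563e+00,  4.94105650e-01,  1.34604519e+00,  5.93721947e-06,
        1.30251462e+00, -9.55006782e-02]), 'qvel': array([-1.14814665e-03, -1.04442166e-03, -2.48851417e-03,  4.29816942e-05,
        1.72021613e-03, -1.46659283e-04]), 'joint_torque': array([ 7.98056280e-04, -8.83593822e+01, -3.84566617e+01, -1.09607804e-04,
        5.06907119e-03,  5.45436762e-07]), 'tool_pos': array([0.20117423, 0.5916004 , 0.40417749]), 'orientation': array([ 1.63172869e-01,  9.86597348e-01, -5.17718980e-04, -1.40356055e-04]), 'ft_force': array([-0.36090355, -0.14764964,  1.09864104]), 'torque': array([ 0.03368525,  0.0406171 , -0.00865261]), 'grasp_force': 0.0, 'finger_gap': 0.08540374435153454}
```

View pics/top0.png

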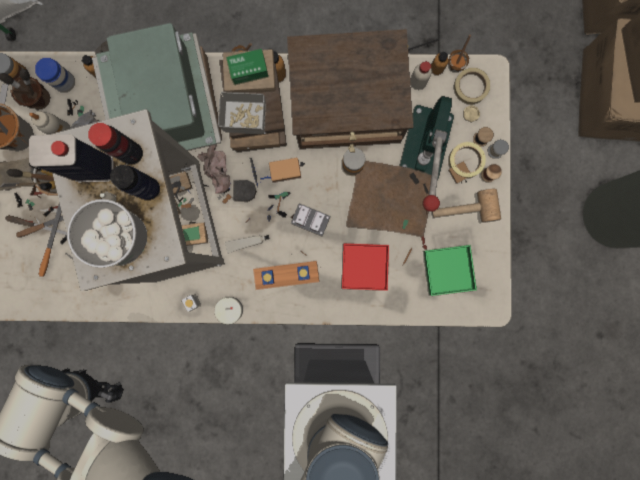

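View pics/scene0.png

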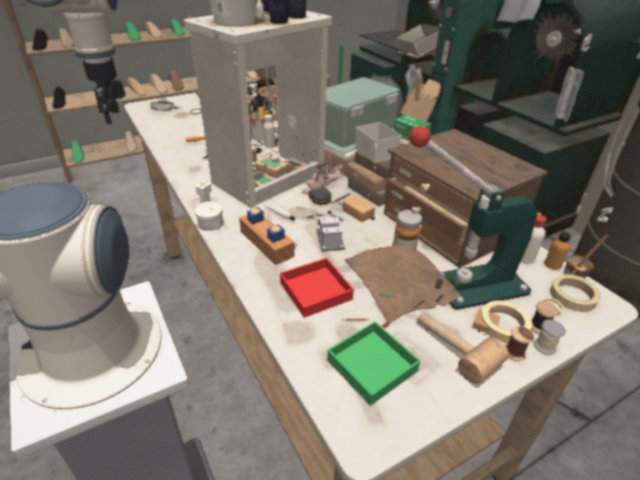

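The top view shows the stand at (287,275) with dies at (268,278) and (303,272), the gauge at (311,219), the red tray at (365,267) and the green tray at (450,270). The white look-alike is at (190,303), and the tall cabinet is left of about 220. Next I'll enlarge crops of both views.

```bash
python3 - <<'E'
import cv2,numpy as np
a=cv2.imread('pics/top0.png')[195:295,245:335]; b=cv2.imread('pics/scene0.png')[195:270,230:350]
cv2.imwrite('pics/ct.png',cv2.resize(a,None,fx=6,fy=6,interpolation=2)); cv2.imwrite('pics/cs.png',cv2.resize(b,None,fx=6.5,fy=6.5,interpolation=2))
E
```

```text
(no output)
```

View pics/ct.png

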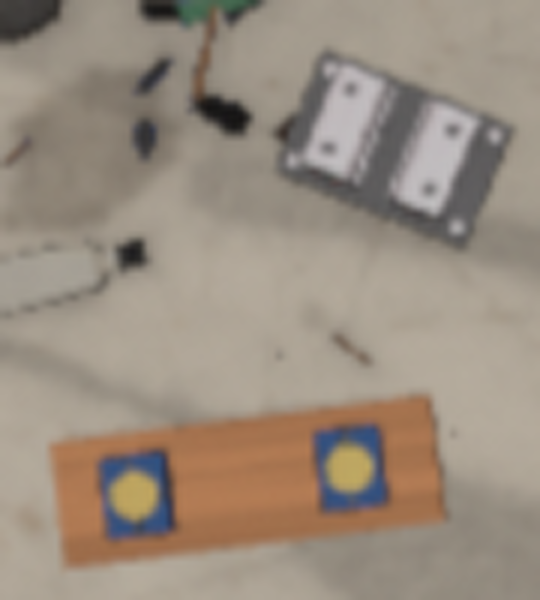

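View pics/cs.png

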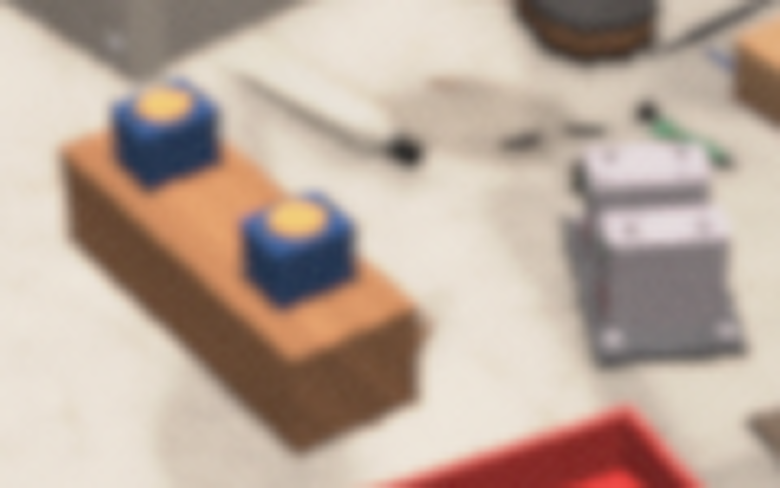

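The crops show brass discs at crop (134,496) and (349,468), jaw bolts at (350,88), (328,148), (453,130) and (429,188), and base corners at (328,50), (512,128), (466,248) and (282,172). The slot runs roughly along crop direction (-35,100).

```bash
cat > m.py <<'E'
from h import *
d=dict(np.load('/tmp/top.npz'));s=dict(np.load('/tmp/scene.npz'))
f=lambda x,y,z:w(d,245+(x+.5)/6-.5,195+(y+.5)/6-.5,z)
g=lambda x,y,z:w(s,230+(x+.5)/6.5-.5,195+(y+.5)/6.5-.5,z)
def show(n,P):
    P=np.array(P);print(n,P.mean(0)[:2].round(4),'edges',[(round(float(np.linalg.norm(e)),4),round(float(np.degrees(np.arctan2(e[1],e[0]))),1)) for e in np.roll(P,-1,0)-P])
E
python3 - <<'E'
from m import *
show('bolts',[f(*p,.052) for p in[(350,88),(453,130),(429,188),(328,148)]])
show('base',[f(*p,.008) for p in[(328,50),(512,128),(466,248),(282,172)]])
show('sbolts',[g(*p,.052) for p in[(616,158),(688,150),(708,222),(630,230)]])
show('stand',[f(*p,.05) for p in[(52,444),(428,396),(444,518),(67,566)]])
show('headL',[f(*p,.08) for p in[(99,459),(164,451),(173,532),(108,540)]])
show('headR',[f(*p,.08) for p in[(313,433),(378,426),(385,505),(322,512)]])
print('discs',f(134,496,.08),f(349,468,.08),'scene',g(165,104,.08),g(298,218,.08))
for n,lo,hi in(('red',(0,80,80),(8,255,255)),('green',(55,80,60),(75,255,255))):
    im=cv2.cvtColor(d['pixels'],cv2.COLOR_RGB2HSV)[235:300,335:485];m=cv2.inRange(im,lo,hi)
    c=max(cv2.findContours(m,0,1)[0],key=cv2.contourArea);b=cv2.boxPoints(cv2.minAreaRect(c))+[335,235]
    show(n,[w(d,*p,.035) for p in b])
# scene check of jaw reprojection
E
```

```text
bolts [0.6205 0.0908] edges [(0.0525, -111.7), (0.0296, 158.2), (0.0512, 68.9), (0.0302, -19.4)]
base [0.6195 0.089 ] edges [(0.0969, -112.5), (0.0623, 159.7), (0.0963, 68.1), (0.0633, -19.9)]
sbolts [0.6276 0.0933] edges [(0.0313, -17.0), (0.0524, -112.5), (0.0326, 161.8), (0.0519, 65.9)]
stand [0.4589 0.1557] edges [(0.178, -82.1), (0.0576, -171.9), (0.1781, 97.8), (0.0576, 8.0)]
headL [0.4518 0.2048] edges [(0.0302, -82.4), (0.0375, -172.8), (0.0301, 97.6), (0.0375, 7.3)]
headR [0.465  0.1066] edges [(0.0301, -83.3), (0.0365, -174.2), (0.0292, 96.9), (0.0365, 7.3)]
discs [0.45153578 0.20570797 0.08      ] [0.46544127 0.10686173 0.08      ] scene [0.45720157 0.20817715 0.08      ] [0.47078409 0.10937344 0.08      ]
red [ 0.4848 -0.0679] edges [(0.1309, -1.6), (0.131, -91.6), (0.1308, 178.1), (0.1304, 88.5)]
green [ 0.4773 -0.3078] edges [(0.1327, -82.3), (0.1279, -173.1), (0.1321, 97.7), (0.128, 7.2)]
```

```bash
cat >> h.py <<'E'
from scipy.spatial.transform import Rotation as R
def plan(p,yaw):
    s=r.get_state();q=R.from_quat(s['orientation']);M=q.as_matrix()
    cur=np.degrees(np.arctan2(M[1,1],M[0,1]));dy=(yaw-cur+90)%180-90
    c,sn=np.cos(np.radians(yaw)),np.sin(np.radians(yaw))
    if abs((yaw-cur+180)%360-180)>90:c,sn=-c,-sn
    T=np.column_stack([[-sn*-1,c*-1,0],[c,sn,0],[0,0,-1]])  # x=y cross z
    # y x z = (c,sn,0)x(0,0,-1)=(-sn,c,0)
    T[:,0]=[-sn,c,0]
    rv=R.from_matrix(M.T@T).as_rotvec(); dp=np.array(p)-s['tool_pos']
    print('t',round(s['t'],2),'pos',s['tool_pos'].round(4),'yawy',cur.round(2),'gap',round(s['finger_gap'],4),'F',s['ft_force'].round(1),'j',np.round(s['joints'],2))
    print(' turn first',rv.round(4),'then shift cm',(T.T@dp*100).round(2),' or shift in current axes',(M.T@dp*100).round(2))
E
python3 - <<'E'
from m import *
print('cab base corner top',w(d,220,262,0),'scene',w(s,250,199,0),w(s,213,172,0),w(s,325,158,0))
print('tin',w(d,228,310,.052),w(s,209,208,.052))
plan([.33,.30,.40],97.6);plan([.452,.205,.30],97.6)
E
```

```text
cab base corner top [0.49360116 0.35185242 0.        ] scene [0.5134485  0.39053292 0.        ] [0.46995067 0.61061434 0.        ] [0.86328497 0.52435945 0.        ]
tin [0.35844489 0.31660074 0.052     ] [0.36429138 0.32060622 0.052     ]
t 0.1 pos [0.2012 0.5916 0.4042] yawy 71.22 gap 0.0854 F [-0.4 -0.1  1.1] j [ 1.15  0.49  1.35  0.    1.3  -0.1 ]
 turn first [-1.000e-03 -4.000e-04 -4.605e-01] then shift cm [ -8.91 -30.61   0.42]  or shift in current axes [-21.59 -23.46   0.44]
t 0.1 pos [0.2012 0.5916 0.4042] yawy 71.22 gap 0.0854 F [-0.4 -0.1  1.1] j [ 1.15  0.49  1.35  0.    1.3  -0.1 ]
 turn first [-1.000e-03 -4.000e-04 -4.605e-01] then shift cm [-19.75 -41.64  10.42]  or shift in current axes [-36.2  -28.51  10.44]
```

Request:
apply_moves([
  [[0,0,-0.1535,0,0,0,8.5],[0,0,-0.1535,0,0,0,8.5],[0,0,-0.1535,0,0,0,8.5],[0,0,0,-1.8,-4.7,0.9,8.5],[0,0,0,-1.8,-4.7,0.9,8.5],[0,0,0,-1.8,-4.7,0.9,8.5],[0,0,0,-1.8,-4.7,0.9,8.5],[0,0,0,-1.8,-4.7,0.9,8.5],[0,0,0,-1.8,-4.7,0.9,8.5],[0,0,0,-1.8,-4.7,0.9,8.5],[0,0,0,-1.8,-4.7,0.9,8.5],[0,0,0,-1.8,-4.7,0.9,7]],
])

```text
t: 1.6
tool_pos: [0.4183, 0.1924, 0.3234]
orientation: [-0.066, 0.998, 0.0, 0.0]
ft_force: [0.7, 0.3, -0.4]
finger_gap: 0.0707
grasp_force: 0.0
```

```bash
python3 -c "
from h import *
plan([.468,.108,.30],97.6)"
```

```text
t 1.6 pos [0.4183 0.1924 0.3234] yawy 97.61 gap 0.0707 F [ 0.7  0.3 -0.4] j [ 0.3   0.38  1.84  0.    0.92 -1.4 ]
 turn first [0.     0.     0.0002] then shift cm [-3.81 -9.02  2.34]  or shift in current axes [-3.81 -9.02  2.34]
```

Request:
apply_moves([
  [[0,0,0,-1.9,-4.4,1.1,7],[0,0,0,-1.9,-4.4,1.1,6],[0,0,0,0,0,0,6],[0,0,0,0,0,0,6]],
])

```text
t: 2.1
tool_pos: [0.4668, 0.1118, 0.3016]
orientation: [-0.066, 0.998, 0.0, -0.0]
ft_force: [0.1, 0.3, -0.2]
finger_gap: 0.06
grasp_force: 0.0
```

```bash
python3 - <<'E'
from h import *
plan([.468,.108,.227],97.6)
a=snap('top','t1.png')['pixels'];b=snap('scene','s1.png')['pixels']
x=cv2.resize(a[195:295,245:345],None,fx=4,fy=4,interpolation=2);y=cv2.resize(b[160:280,230:330],None,fx=3.4,fy=3.4,interpolation=2)[:400]
cv2.imwrite('pics/c1.png',np.hstack([x,y])[:,:,::-1])
E
```

```text
t 2.1 pos [0.4668 0.1118 0.3016] yawy 97.57 gap 0.06 F [ 0.1  0.3 -0.2] j [ 0.11  0.44  1.82  0.    0.89 -1.59]
 turn first [ 0.0002 -0.0008 -0.0006] then shift cm [-0.07 -0.39  7.46]  or shift in current axes [-0.08 -0.39  7.46]
```

View pics/c1.png

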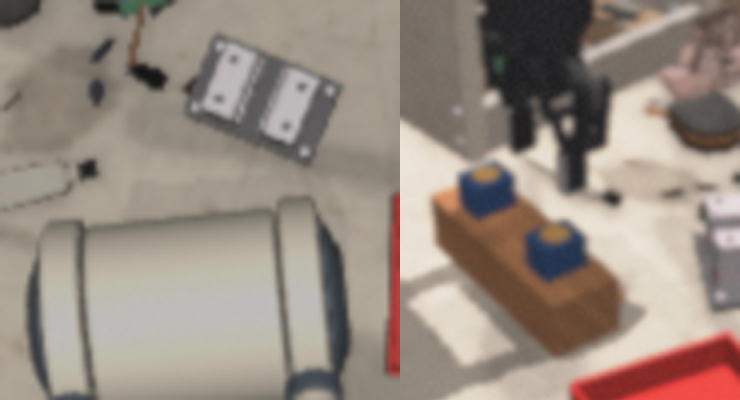

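```bash
python3 - <<'E'
from m import *
print(pix(s,[.4668,.1118,.134]), 'obs fingertip mid 273.2,210 ->',w(s,273.2,210,.134))
y=np.array([-.132,.991,0])
for k in(-.034,.034):print(pix(s,np.array([.4668,.1118,.134])+k*y))
E
```

```text
[272.7272463  210.21990724] obs fingertip mid 273.2,210 -> [0.46824706 0.11215025 0.134     ]
[280.34980967 216.50755886]
[265.39498385 204.1717172 ]
```

Request:
apply_moves([
  [[0,0,0,-0.3,-0.3,2.5,6],[0,0,0,0,0,2.5,6],[0,0,0,0,0,1.5,6],[0,0,0,0,0,0.9,6],[0,0,0,0,0,0,6],[0,0,0,0,0,0,4],[0,0,0,0,0,0,2.5],[0,0,0,0,0,0,2.5],[0,0,0,0,0,0,2.5],[0,0,0,0,0,0,2.5]],
])

```text
t: 3.45
tool_pos: [0.4706, 0.1092, 0.2285]
orientation: [-0.066, 0.998, 0.0, 0.001]
ft_force: [-1.8, 2.3, 7.7]
finger_gap: 0.0292
grasp_force: 58.7
```

```bash
python3 -c "
from h import *
plan([.626,.0927,.31],69)"
```

```text
t 3.45 pos [0.4706 0.1092 0.2285] yawy 97.6 gap 0.0292 F [-1.8  2.3  7.7] j [ 0.1   0.57  1.87  0.    0.7  -1.6 ]
 turn first [4.000e-04 1.200e-03 4.992e-01] then shift cm [-15.1    4.03  -8.15]  or shift in current axes [-15.2   -3.69  -8.14]
```

Request:
apply_moves([
  [[0,0,0,0,0,-1.4,2.5],[0,0,0,0,0,-2.5,2.5],[0,0,0,0,0,-2.5,2.5],[0,0,0,0,0,-1.8,2.5],[0,0,0.166,0,0,0,2.5],[0,0,0.166,0,0,0,2.5],[0,0,0.166,0,0,0,2.5],[0,0,0,-3.8,1,0,2.5],[0,0,0,-3.8,1,0,2.5],[0,0,0,-3.8,1,0,2.5],[0,0,0,-3.7,1,0,2.5],[0,0,0,0,0,0,2.5]],
])

```text
t: 4.95
tool_pos: [0.6277, 0.0921, 0.3106]
orientation: [0.182, 0.983, 0.0, 0.001]
ft_force: [-0.2, -0.7, -1.3]
finger_gap: 0.0291
grasp_force: 59.8
```

```bash
python3 - <<'E'
from h import *
plan([.626,.0927,.31],69)
b=snap('scene','s2.png')['pixels']
cv2.imwrite('pics/c2.png',cv2.resize(b[160:260,270:390],None,fx=6,fy=6,interpolation=2)[:,:,::-1])
E
```

```text
t 4.95 pos [0.6277 0.0921 0.3106] yawy 69.03 gap 0.0291 F [-0.2 -0.7 -1.3] j [ 0.05  0.6   1.43 -0.    1.11 -1.15]
 turn first [0.0008 0.0021 0.0006] then shift cm [ 0.18 -0.    0.06]  or shift in current axes [ 0.18 -0.    0.06]
```

View pics/c2.png

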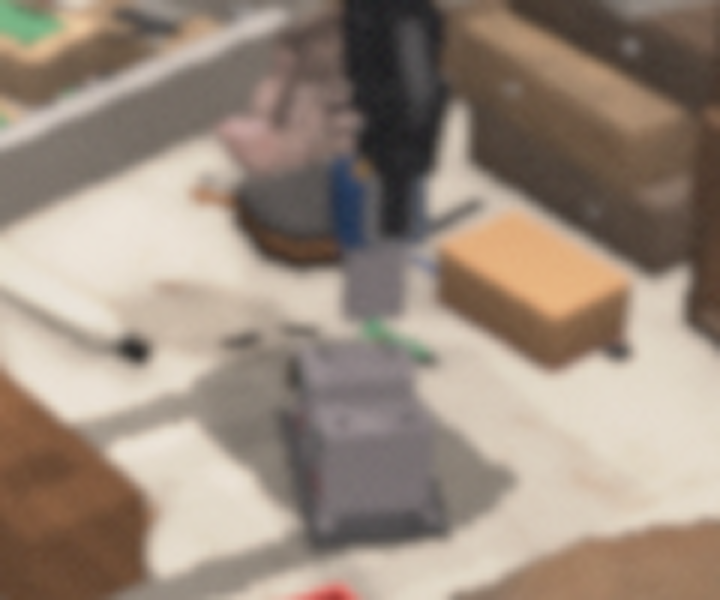

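The scene crop shows the tang's foot at (345–404, 315) above the gauge, with jaw tops around (360,385). All position estimates put the slot within about 2 mm of the present pose, so I'm lowering.

Request:
apply_moves([
  [[0,0,0,0,0,1.5,2.5],[0,0,0,0,0,1.5,2.5],[0,0,0,0,0,0.5,2.5],[0,0,0,0,0,0.3,2.5],[0,0,0,0,0,0.3,2.5],[0,0,0,0,0,0,2.5],[0,0,0,0,0,0,2.5]],
])

```text
t: 5.88
tool_pos: [0.6259, 0.0925, 0.2689]
orientation: [0.182, 0.983, 0.0, 0.0]
ft_force: [-1.0, -0.4, -1.6]
finger_gap: 0.029
grasp_force: 59.8
```

Request:
apply_moves([
  [[0,0,0,0,0,0.5,2.5],[0,0,0,0,0,0.5,2.5],[0,0,0,0,0,0.3,2.5],[0,0,0,0,0,0,2.5],[0,0,0,0,0,0,2.5]],
])

```text
t: 6.5
tool_pos: [0.6258, 0.0925, 0.2557]
orientation: [0.182, 0.983, 0.0, 0.0]
ft_force: [0.1, -0.2, -2.5]
finger_gap: 0.0288
grasp_force: 59.8
```

Request:
apply_moves([
  [[0,0,0,0,0,0.2,2.5],[0,0,0,0,0,0.1,2.5],[0,0,0,0,0,0.1,2.5],[0,0,0,0,0,0,2.5],[0,0,0,0,0,0,2.5]],
])

```text
t: 7.12
tool_pos: [0.6258, 0.0925, 0.2522]
orientation: [0.182, 0.983, 0.0, 0.0]
ft_force: [-1.6, -0.7, 6.5]
finger_gap: 0.0289
grasp_force: 61.0
```

Contact came at step depth. A right tang has only ±1 mm of side play and an undersize one ±3.5 mm, so I'll raise it slightly and probe sideways.

Request:
apply_moves([
  [[0,0,0,0,0,-0.3,2.5],[0,0,0,0,0.1,0,2.5],[0,0,0,0,0.1,0,2.5],[0,0,0,0,0.1,0,2.5],[0,0,0,0,0,0,2.5],[0,0,0,0,0,0,2.5]],
])

```text
t: 7.88
tool_pos: [0.6267, 0.0948, 0.2546]
orientation: [0.182, 0.983, -0.001, -0.0]
ft_force: [-2.9, -7.7, 2.2]
finger_gap: 0.0288
grasp_force: 60.4
```

Request:
apply_moves([
  [[0,0,0,0,-0.2,0,2.5],[0,0,0,0,-0.2,0,2.5],[0,0,0,0,-0.2,0,2.5],[0,0,0,0,0,0,2.5],[0,0,0,0,0,0,2.5]],
])

```text
t: 8.5
tool_pos: [0.6247, 0.0898, 0.2547]
orientation: [0.182, 0.983, 0.0, 0.0]
ft_force: [0.8, 0.3, -1.1]
finger_gap: 0.029
grasp_force: 60.0
```

Request:
apply_moves([
  [[0,0,0,0,-0.1,0,2.5],[0,0,0,0,-0.1,0,2.5],[0,0,0,0,0,0,2.5],[0,0,0,0,0,0,2.5]],
])

```text
t: 9.0
tool_pos: [0.624, 0.0878, 0.2547]
orientation: [0.182, 0.983, -0.0, -0.0]
ft_force: [-0.4, 0.6, -1.9]
finger_gap: 0.0293
grasp_force: 60.1
```

Play is over 7 mm, so this is the undersize die and the slot centre is at about +3.6 mm from here. I'll centre it and lower.

Request:
apply_moves([
  [[0,0,0,0,0.2,0,2.5],[0,0,0,0,0.17,0,2.5],[0,0,0,0,0,0.2,2.5],[0,0,0,0,0,0.2,2.5],[0,0,0,0,0,0.2,2.5],[0,0,0,0,0,0,2.5],[0,0,0,0,0,0,2.5]],
])

```text
t: 9.88
tool_pos: [0.6253, 0.0913, 0.2487]
orientation: [0.182, 0.983, -0.0, 0.0]
ft_force: [0.1, -0.1, -1.4]
finger_gap: 0.0286
grasp_force: 60.1
```

Request:
apply_moves([
  [[0,0,0,0,0,0.4,2.5],[0,0,0,0,0,0.4,2.5],[0,0,0,0,0,0.4,2.5],[0,0,0,0,0,0.3,2.5],[0,0,0,0,0,0.1,2.5],[0,0,0,0,0,0,2.5],[0,0,0,0,0,0,2.5]],
])

```text
t: 10.75
tool_pos: [0.6253, 0.0913, 0.2328]
orientation: [0.182, 0.983, 0.0, 0.0]
ft_force: [-0.1, -0.7, -0.8]
finger_gap: 0.0293
grasp_force: 60.1
```

```bash
python3 -c "
from h import *
plan([.4875,-.066,.31],88.4)"
```

```text
t 10.75 pos [0.6253 0.0913 0.2328] yawy 69.07 gap 0.0293 F [-0.1 -0.7 -0.8] j [ 0.05  0.7   1.49 -0.    0.95 -1.15]
 turn first [ 0.000e+00  2.000e-04 -3.374e-01] then shift cm [ 13.34 -16.11  -7.72]  or shift in current axes [  7.25 -19.62  -7.72]
```

Request:
apply_moves([
  [[0,0,0,0,0,-1,2.5],[0,0,0,0,0,-2.4,2.5],[0,0,0,0,0,-2.4,2.5],[0,0,0,0,0,-1.4,2.5],[0,0,0,1.2,-3.3,-0.5,2.5],[0,0,0,1.2,-3.3,0,2.5],[0,0,0,1.2,-3.3,0,2.5],[0,0,0,1.2,-3.3,0,2.5],[0,0,0,1.2,-3.3,0,2.5],[0,0,0,1.1,-3.1,0,2.5],[0,0,0,0,0,0,2.5]],
])

```text
t: 12.12
tool_pos: [0.4878, -0.0676, 0.3099]
orientation: [0.183, 0.983, -0.0, -0.0]
ft_force: [0.3, -0.0, -1.4]
finger_gap: 0.0288
grasp_force: 60.2
```

```bash
python3 -c "
from h import *
plan([.4895,-.066,.2275],69)"
```

```text
t 12.12 pos [ 0.4878 -0.0676  0.3099] yawy 68.95 gap 0.0288 F [ 0.3 -0.  -1.4] j [-0.26  0.44  1.78 -0.    0.93 -1.46]
 turn first [-0.0003 -0.0007 -0.0008] then shift cm [-0.11  0.21  8.24]  or shift in current axes [-0.11  0.21  8.24]
```

Request:
apply_moves([
  [[0,0,0,0,0.1,2.5,2.5],[0,0,0,0,0,2.8,2.5],[0,0,0,0,0,2,2.5],[0,0,0,0,0,0.9,2.5],[0,0,0,0,0,0.2,2.5],[0,0,0,0,0,0,2.5],[0,0,0,0,0,0,3.5],[0,0,0,0,0,0,5],[0,0,0,0,0,0,6],[0,0,0,0,0,0,6],[0,0,0,0,0,-2.5,6],[0,0,0,0,0,-5,6]],
])

```text
t: 13.62
tool_pos: [0.4889, -0.0654, 0.3003]
orientation: [0.182, 0.983, 0.0, -0.002]
ft_force: [1.2, -0.9, -0.6]
finger_gap: 0.0597
grasp_force: 0.0
```

```bash
python3 - <<'E'
from h import *
b=snap('scene','s3.png')['pixels']
cv2.imwrite('pics/c3.png',cv2.resize(b[180:320,230:400],None,fx=4,fy=4,interpolation=2)[:,:,::-1])
plan([.4565,.2078,.30],97.6)
E
```

```text
t 13.68 pos [ 0.4902 -0.0656  0.3066] yawy 69.08 gap 0.06 F [4.2 0.  8.3] j [-0.25  0.44  1.78  0.    0.91 -1.46]
 turn first [-0.0006  0.0045 -0.4979] then shift cm [-0.27 27.55  0.66]  or shift in current axes [12.92 24.33  0.61]
```

View pics/c3.png

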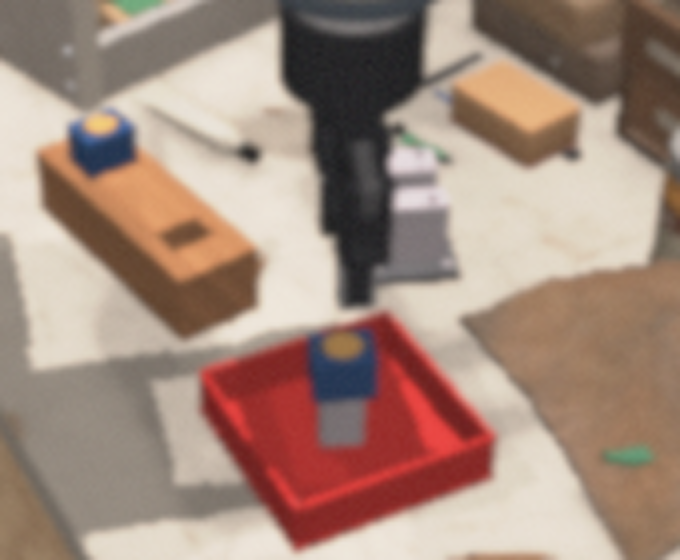

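The undersize die stands mid-tray in red at crop (343,390); the other die is still in the stand at (102,140).

Request:
apply_moves([
  [[0,0,-0.166,0,0,0,6],[0,0,-0.166,0,0,0,6],[0,0,-0.166,0,0,0,6],[0,0,0,0,4.6,0,6],[0,0,0,0,4.6,0,6],[0,0,0,0,4.6,0,6],[0,0,0,0,4.6,0,6],[0,0,0,-0.2,4.6,0,6],[0,0,0,0,4.5,0,6],[0,0,0,0,0,0,6],[0,0,0,0,0,0,6]],
])

```text
t: 15.05
tool_pos: [0.4548, 0.2072, 0.3006]
orientation: [-0.067, 0.998, -0.0, -0.0]
ft_force: [-0.1, -1.0, -0.8]
finger_gap: 0.0599
grasp_force: 0.0
```

```bash
python3 - <<'E'
from h import *
plan([.4567,.2078,.2285],97.6)
E
```

```text
t 15.05 pos [0.4548 0.2072 0.3006] yawy 97.64 gap 0.0599 F [-0.1 -1.  -0.8] j [ 0.31  0.46  1.77 -0.    0.91 -1.4 ]
 turn first [-0.0002 -0.0002  0.0007] then shift cm [-0.19  0.03  7.21]  or shift in current axes [-0.19  0.03  7.21]
```

Request:
apply_moves([
  [[0,0,0,-0.2,0,2.5,6],[0,0,0,0,0,2.5,6],[0,0,0,0,0,1.5,6],[0,0,0,0,0,0.8,6],[0,0,0,0,0,0,6],[0,0,0,0,0,0,4],[0,0,0,0,0,0,2.5],[0,0,0,0,0,0,2.5],[0,0,0,0,0,0,2.5],[0,0,0,0,0,0,2.5]],
])

```text
t: 16.3
tool_pos: [0.4571, 0.2077, 0.2285]
orientation: [-0.066, 0.998, 0.0, 0.001]
ft_force: [-0.1, -1.4, 7.8]
finger_gap: 0.0289
grasp_force: 58.8
```

```bash
python3 -c "
from h import *
plan([.6253,.0913,.3125],69)"
```

```text
t 16.3 pos [0.4571 0.2077 0.2285] yawy 97.61 gap 0.0289 F [-0.1 -1.4  7.8] j [ 0.31  0.58  1.83 -0.    0.73 -1.4 ]
 turn first [4.000e-04 1.200e-03 4.994e-01] then shift cm [-19.88  -4.84  -8.4 ]  or shift in current axes [-15.14 -13.77  -8.39]
```

Request:
apply_moves([
  [[0,0,0,0,0,-1.4,2.5],[0,0,0,0,0,-2.5,2.5],[0,0,0,0,0,-2.5,2.5],[0,0,0,0,0,-2,2.5],[0,0,0.1665,0,0,0,2.5],[0,0,0.1665,0,0,0,2.5],[0,0,0.1665,0,0,0,2.5],[0,0,0,-4.9,-1.2,0,2.5],[0,0,0,-4.9,-1.2,0,2.5],[0,0,0,-4.9,-1.2,0,2.5],[0,0,0,-4.9,-1.2,0,2.5],[0,0,0,0,0,0,2.5]],
])

```text
t: 17.8
tool_pos: [0.6249, 0.0904, 0.3126]
orientation: [0.184, 0.983, 0.0, 0.001]
ft_force: [-0.1, 0.9, -2.1]
finger_gap: 0.0293
grasp_force: 59.7
```

Request:
apply_moves([
  [[0,0,0,0,0,0,2.5]],
])

```text
t: 17.92
tool_pos: [0.6221, 0.0926, 0.3122]
orientation: [0.183, 0.983, 0.0, -0.0]
ft_force: [-0.2, -0.3, -1.1]
finger_gap: 0.029
grasp_force: 59.7
```

```bash
python3 -c "
from h import *
plan([.6253,.0913,.274],69)"
```

```text
t 17.93 pos [0.6221 0.0926 0.3122] yawy 68.97 gap 0.029 F [-0.2 -0.3 -1.1] j [ 0.05  0.6   1.44  0.    1.11 -1.15]
 turn first [-0.     -0.0005 -0.0006] then shift cm [-0.34 -0.01  3.82]  or shift in current axes [-0.34 -0.01  3.82]
```

Request:
apply_moves([
  [[0,0,0,-0.3,0,1.5,2.5],[0,0,0,0,0,1.5,2.5],[0,0,0,0,0,0.6,2.5],[0,0,0,0,0,0.3,2.5],[0,0,0,0,0,0.2,2.5],[0,0,0,0,0,0,2.5],[0,0,0,0,0,0,2.5]],
])

```text
t: 18.8
tool_pos: [0.6255, 0.0915, 0.271]
orientation: [0.182, 0.983, 0.0, 0.0]
ft_force: [-0.1, 0.6, -2.0]
finger_gap: 0.0289
grasp_force: 59.7
```

Request:
apply_moves([
  [[0,0,0,0,0,0.2,2.5],[0,0,0,0,0,0.2,2.5],[0,0,0,0,0,0.2,2.5],[0,0,0,0,0,0,2.5],[0,0,0,0,0,0,2.5]],
])

```text
t: 19.42
tool_pos: [0.6255, 0.0915, 0.2646]
orientation: [0.182, 0.983, -0.0, -0.0]
ft_force: [-1.3, -0.2, -1.0]
finger_gap: 0.029
grasp_force: 59.7
```

In the slot past the bevel with no force. I'll lower on to the step.

Request:
apply_moves([
  [[0,0,0,0,0,0.4,2.5],[0,0,0,0,0,0.4,2.5],[0,0,0,0,0,0.3,2.5],[0,0,0,0,0,0.1,2.5],[0,0,0,0,0,0.1,2.5],[0,0,0,0,0,0,2.5],[0,0,0,0,0,0,2.5]],
])

```text
t: 20.3
tool_pos: [0.6254, 0.0914, 0.2524]
orientation: [0.182, 0.983, -0.0, 0.0]
ft_force: [-3.8, -1.0, 10.1]
finger_gap: 0.0292
grasp_force: 61.5
```

```bash
python3 -c "
from h import *
plan([.4815,-.306,.315],69)"
```

```text
t 20.3 pos [0.6254 0.0914 0.2524] yawy 68.99 gap 0.0292 F [-3.8 -1.  10.1] j [ 0.05  0.67  1.48 -0.    0.99 -1.15]
 turn first [ 0.      0.0003 -0.0003] then shift cm [ -0.81 -42.26  -6.26]  or shift in current axes [ -0.82 -42.26  -6.26]
```

```bash
python3 - <<'E'
from m import *
for z in(.2,.25,.3,.35,.4,.45,.5):print(z,w(d,431,203,z).round(3),w(s,420,137,z).round(3))
E
```

```text
0.2 [ 0.647 -0.225  0.2  ] [0.971 0.171 0.2  ]
0.25 [ 0.641 -0.216  0.25 ] [0.89  0.087 0.25 ]
0.3 [ 0.634 -0.207  0.3  ] [0.809 0.003 0.3  ]
0.35 [ 0.628 -0.198  0.35 ] [ 0.728 -0.081  0.35 ]
0.4 [ 0.622 -0.19   0.4  ] [ 0.647 -0.165  0.4  ]
0.45 [ 0.616 -0.181  0.45 ] [ 0.566 -0.25   0.45 ]
0.5 [ 0.61  -0.172  0.5  ] [ 0.485 -0.334  0.5  ]
```

The press-lever ball is near (0.62, -0.185, 0.41), so I'll route inboard of it.

Request:
apply_moves([
  [[0,0,0,0,0,-0.8,2.5],[0,0,0,0,0,-2,2.5],[0,0,0,0,0,-2.5,2.5],[0,0,0,0,0,-1.7,2.5],[0,0,0,2.6,-4.7,0,2.5],[0,0,0,2.6,-4.7,0,2.5],[0,0,0,2.6,-4.8,0,2.5],[0,0,0,2.6,-4.8,0,2.5],[0,0,0,-1.1,-3.1,0,2.5],[0,0,0,-2,-4,0,2.5],[0,0,0,-2,-4,0,2.5],[0,0,0,-2,-4,0,2.5]],
])

```text
t: 21.8
tool_pos: [0.4724, -0.2165, 0.322]
orientation: [0.182, 0.983, -0.0, 0.0]
ft_force: [0.4, -0.1, -2.3]
finger_gap: 0.0287
grasp_force: 59.9
```

Request:
apply_moves([
  [[0,0,0,-2,-4,0,2.5],[0,0,0,-2,-4,0,2.5],[0,0,0,0,0,0,2.5],[0,0,0,0,0,0,2.5]],
])

```text
t: 22.3
tool_pos: [0.4808, -0.3038, 0.3216]
orientation: [0.183, 0.983, 0.0, -0.0]
ft_force: [-0.8, -0.2, -1.8]
finger_gap: 0.0292
grasp_force: 60.0
```

```bash
python3 -c "
from h import *
plan([.4815,-.306,.2265],69)"
```

```text
t 22.3 pos [ 0.4808 -0.3038  0.3216] yawy 68.96 gap 0.0292 F [-0.8 -0.2 -1.8] j [-0.67  0.51  1.58  0.    1.05 -1.87]
 turn first [ 0.0003 -0.0006 -0.0007] then shift cm [-0.15 -0.18  9.51]  or shift in current axes [-0.15 -0.18  9.51]
```

Request:
apply_moves([
  [[0,0,0,0,-0.1,3,2.5],[0,0,0,0,0,3,2.5],[0,0,0,0,0,2.2,2.5],[0,0,0,0,0,1,2.5],[0,0,0,0,0,0.3,2.5],[0,0,0,0,0,0,2.5],[0,0,0,0,0,0,3.5],[0,0,0,0,0,0,5],[0,0,0,0,0,0,6],[0,0,0,0,0,0,6],[0,0,0,0,0,-2.5,6],[0,0,0,0,0,-4,6]],
])

```text
t: 23.8
tool_pos: [0.4803, -0.3048, 0.2915]
orientation: [0.182, 0.983, 0.001, -0.001]
ft_force: [0.4, -0.5, -1.1]
finger_gap: 0.0596
grasp_force: 0.0
```

Request:
apply_moves([
  [[0,0,0,0,0,-3,6],[0,0,0,0,0,0,6],[0,0,0,0,0,0,6],[0,0,0,0,0,0,6]],
])

```text
t: 24.3
tool_pos: [0.4804, -0.3048, 0.3207]
orientation: [0.182, 0.983, 0.0, -0.001]
ft_force: [-0.3, 0.4, 0.1]
finger_gap: 0.0601
grasp_force: 0.0
```

```bash
python3 - <<'E'
from h import *
b=snap('scene','s4.png')['pixels']
cv2.imwrite('pics/c4.png',cv2.resize(b[220:410,250:450],None,fx=3,fy=3,interpolation=2)[:,:,::-1])
E
```

```text
(no output)
```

View pics/c4.png

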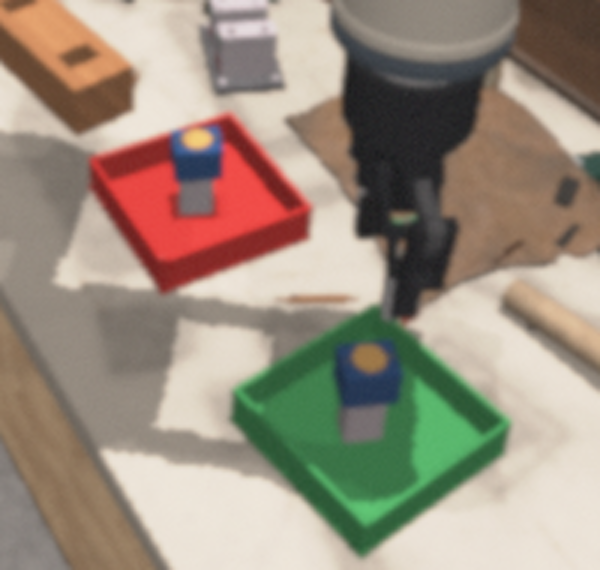

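Both dies stand mid-tray, red at (197,170) and green at (367,390), and the gripper is clear.

```bash
python3 -c "
from h import *
print(r.job_done())"
```

```text
the job is handed in; nothing more can be done
None
```

I gauged and sorted both dies and handed the job in at about 24 s: the undersize die stands in the red tray and the right one in the green tray; no verdict was returned.

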